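Load the can dispenser in order of use

TASK

The four small tins lie in the wooden tray in the order in which the cook will use them, the first at the left as the robot sees it. Load them from the tray into the wire roll-down can dispenser so that they will come out at its low end in that same order: the tray's leftmost tin lying against the end stop, the next one behind it, and the tray's rightmost tin last. Leave all four lying across the lane, rolled down against the stop and one another, and at rest.

Things in the scene. Friction and masses are not known exactly. Their poses are not given: they have to be found in the camera images.
- tray: fixed wooden tray, 108 x 240 mm, long side along its y (to the robot's left, turned up to 12 degrees). Bays at y = 87, 29, -29, -87 mm: in each a tin lies on two dowels, axis along x, centre 39 mm above the worktop, its ends overhanging so that fingers fit in front and behind. Labels stand along the front edge. Origin: middle of the bays, at worktop height
- dispenser: fixed lane of steel wire, 106 x 266 mm, origin mid-lane on the worktop, turned up to 12 degrees; tins lie across it and roll down 5.7 degrees from the open end (+y, robot's left) to the stop face at y = -120 mm. Load at x = 0, y = 80 mm (tin centre then 55 mm above the worktop; side wires 82 mm apart, 39 mm high). Hoops to 82 mm high over y = -62 to 0 bar entry there; at y = 128 a low bar
- tin_red: small food tin, red wrapper with cream bands, steel ends; diameter 46 mm, length 62 mm, 0.11 to 0.21 kg, lying on its side. Origin: its centre; x along its axis (it turns about x as it rolls). Take it from above by its flat ends, 62 mm apart, up to 10 mm above the centre. Let go on the dispenser's rails it rolls down by itself in about a second
- tin_yellow: small food tin, yellow wrapper with cream bands, steel ends; diameter 46 mm, length 62 mm, 0.11 to 0.21 kg, lying on its side. Origin: its centre; x along its axis (it turns about x as it rolls). Take it from above by its flat ends, 62 mm apart, up to 10 mm above the centre. Let go on the dispenser's rails it rolls down by itself in about a second
- tin_green: small food tin, green wrapper with cream bands, steel ends; diameter 46 mm, length 62 mm, 0.11 to 0.21 kg, lying on its side. Origin: its centre; x along its axis (it turns about x as it rolls). Take it from above by its flat ends, 62 mm apart, up to 10 mm above the centre. Let go on the dispenser's rails it rolls down by itself in about a second
- tin_blue: small food tin, blue wrapper with cream bands, steel ends; diameter 46 mm, length 62 mm, 0.11 to 0.21 kg, lying on its side. Origin: its centre; x along its axis (it turns about x as it rolls). Take it from above by its flat ends, 62 mm apart, up to 10 mm above the centre. Let go on the dispenser's rails it rolls down by itself in about a second
- label_red: red card, 36 x 15 mm, in a white clip fixed on the tray's front edge, marking the bay of the red tin, whose centre at the start is 55 mm behind it (label's +x). Origin: centre of the clip's underside, 8 mm above the worktop; axes parallel to the tray's; top at 20 mm
- label_yellow: yellow card, 36 x 15 mm, in a white clip fixed on the tray's front edge, marking the bay of the yellow tin, whose centre at the start is 55 mm behind it (label's +x). Origin: centre of the clip's underside, 8 mm above the worktop; axes parallel to the tray's; top at 20 mm
- label_green: green card, 36 x 15 mm, in a white clip fixed on the tray's front edge, marking the bay of the green tin, whose centre at the start is 55 mm behind it (label's +x). Origin: centre of the clip's underside, 8 mm above the worktop; axes parallel to the tray's; top at 20 mm
- label_blue: blue card, 36 x 15 mm, in a white clip fixed on the tray's front edge, marking the bay of the blue tin, whose centre at the start is 55 mm behind it (label's +x). Origin: centre of the clip's underside, 8 mm above the worktop; axes parallel to the tray's; top at 20 mm
There are look-alikes about, which are no part of the job. What is shaped like the tin_green but pink is not meant.

How it is judged:
By the outcome, as a careful person would: the job done as asked, in the order asked, and still so for the second after the job is handed in, with the robot touching nothing.
It also fails if it takes over 104 s, if anything falls off the work surface, if the arm or the gripper's body presses on something with over 40 N, if the wrist force passes 120 N, or if a joint passes its speed limit or range.

ROBOT

A 7-joint arm with a two-finger parallel gripper is mounted at the origin on a cart in front of the work surface, level with it; the furniture and walls round the work are solid. World frame = base frame: x ahead of the robot, y to its left, z up, the work surface at z = 0. Lengths are in m, angles in degrees, forces in N, time in s.
With the tool pointing down it reaches from about 0.35 to 0.9 m from the base axis. Payload 7.2 kg.
Tool frame: the origin (TCP) lies at the very end of the fingers, on their centre line; the grasp point (between the pads) lies 19 mm behind it; z points along the fingers, y is the direction in which the jaws open and shut (so a half turn about z gives the same grasp; the last joint's range is limited). The gripper opens to 88 mm and grips with 3 to 60 N. Pads are 20 mm wide; open, the fingers measure 115 mm over their backs; the gripper's body (75 mm by 178 mm) begins 61 mm behind the grasp point.
Start: joints at [68.514, 23.554, -0.728, 91.456, 0.321, 64.991, -4.71], TCP at [0.189, -0.596, 0.223] pointing down, gripper open.
Joint ranges: [-169.25, 169.25], [-16.82, 113.86], [-84.01, 82.57], [7.8, 145.47], [-59.2, 239.2], [7.22, 106.19], [-163.78, 163.78]. Speed limits (degrees/s): [136.94, 136.94, 172.46, 172.46, 180, 180, 180].

INTERFACE

Orientations are given as a 3x3 rotation matrix whose columns are the frame's x, y, z axes.
In Python, from workcell import env gives the robot as it stands. The module is installed in compiled form; this text tells all that it offers.
- The arm moves only by the shell command python3 -m creep 'ROWS'. ROWS is JSON, a list of rows, each an object of numbers: "ax", "ay", "az": the turn, a rotation vector about the world's x, y, z each as a share of 90 degrees, from -1 to 1; "x", "y", "z": the shift along the world's x, y, z each as a share of 500 mm, from -1 to 1; "hand": the closure, from -1 (fully open) to 1 (shut). In form: [{"ax": .., "ay": .., "az": .., "x": .., "y": .., "z": .., "hand": ..}, ...]. A call has 1 to 8 rows; each row is the pose to reach, as a shift and turn from the pose commanded when the call began; what a row does not reach only later rows make up. A row lasts 1/10 s, in which the tool goes at most 50 mm and 8.59 degrees, less where a joint would pass 70% of its speed; a pose out of reach is approached as far as the arm can. A call with a number of a shift or a turn outside -1 to 1 is refused whole. A call with a gripper value outside its range is refused whole. The fingers move at their own pace and stop on an object; the grip force is fixed at half the most. Time passes only in rows, so rows that repeat a pose let the fingers close. It gives the time, the measured TCP pose, the force and the opening at its end, in the units of the state.
- env.sense(): the state, without advancing time (a new reading comes with each control period).
- env.camera(name): name is "scene" or "top" or "wrist"; returns (picture, depth): 400x640x3 uint8, red, green, blue; 400x640 float32, m along the optical axis (not along the pixel's ray), 0 where there is no reading.
- env.get_calibration(name): a dict with "camera_matrix" (3x3 intrinsics, pixels), "k1" (the pictures are not rectified: a ray, as slopes to the right and down, at radius r is drawn at 1 + k1 r^2 times it, then the intrinsics apply), "view" (4x4, takes a point from world to camera coordinates). Camera axes: x right, y down, z forward; pixel columns grow to the right and rows downward; lengths in m; the calibration is good to about 2 mm. A picture is of the moment at which its call begins: read the wrist's pose just before it. get_calibration takes no time and is no camera call; for the wrist camera it gives the pose at the moment of the call.
- env.close_job(): hands the job in, once; it reports no verdict.
The state is a dict: "time": time; "joint_pos": joint angles; "qvel": joint speeds; "joint_torque": joint torques, N m; "position": TCP position; "eef_rot": TCP orientation; "force": force on the tool from outside, world axes, zero at the start; "moment": the same for the moment, N m; "gripper_width": opening from 0.0 (shut) to 1.0 (fully open).
Only numpy, scipy, OpenCV 4.12 (cv2) and the standard library are available. Lean on these libraries where they do the work, as an engineer would, in place of code of your own. Each camera call takes 0.05 s, during which the arm holds its last target.

## Working session

There is one attempt and no reset: what is moved stays moved. The work goes in short steps, Python scripts to look and compute and a shell command to move; the robot and the scene stay as the last step left them, time stands still between calls to the robot, and variables do not carry over. Pictures are saved under pics/ and viewed, and the job is handed in when it is done.

```bash
mkdir -p pics; cat > h.py <<'E'
import numpy as np, cv2
from workcell import env
def snap(n,f):
    c=env.get_calibration(n); p,d=env.camera(n)
    cv2.imwrite('pics/'+f+'.png',p[:,:,::-1]); np.savez('pics/'+f+'.npz',p=p,d=d,K=c['camera_matrix'],k1=c['k1'],V=c['view'])
    return p,d,c
def load(f):
    z=np.load('pics/'+f+'.npz'); return z['p'],z['d'],z['K'],float(z['k1']),z['V']
def slopes(u,v,K,k1):
    return cv2.undistortPoints(np.array([[[u,v]]],float),np.array(K),np.array([k1,0,0,0.]))[0,0]
def onplane(u,v,h,K,k1,V):
    s=slopes(u,v,K,k1); R=V[:3,:3];o=-R.T@V[:3,3]; d=R.T@np.array([s[0],s[1],1]); return o+d*(h-o[2])/d[2]
def atdepth(u,v,z,K,k1,V):
    s=slopes(u,v,K,k1); R=V[:3,:3]; return R.T@(np.array([s[0],s[1],1])*z-V[:3,3])
def px(P,K,k1,V):
    c=V[:3,:3]@np.array(P)+V[:3,3]; s=c[:2]/c[2]; s=s*(1+k1*(s@s)); return (K@[s[0],s[1],1])[:2]
E
python3 - <<'E'
from h import *
for n in ['scene','top','wrist']:
    p,d,c=snap(n,n+'0'); print(n,np.round(c['view'],3).tolist(),c['k1'])
s=env.sense(); print(s['time'],s['position'],np.round(s['eef_rot'],3).tolist(),s['gripper_width'],s['force'])
E
```

```text
scene [[-0.583, -0.812, 0.017, 0.393], [-0.606, 0.421, -0.675, 0.212], [0.541, -0.404, -0.737, 1.065], [0.0, 0.0, 0.0, 1.0]] -0.0014941078367600637
top [[0.011, -1.0, 0.0, 0.157], [-0.981, -0.011, -0.195, 0.437], [0.195, 0.002, -0.981, 1.557], [0.0, 0.0, 0.0, 1.0]] -0.14005742377503505
wrist [[0.301, -0.954, -0.001, -0.625], [-0.923, -0.291, 0.25, -0.03], [-0.239, -0.074, -0.968, 0.389], [0.0, 0.0, 0.0, 1.0]] -0.07268030863379608
0.15 [ 0.18859564 -0.59546957  0.22200697] [[0.953, 0.302, -0.0], [0.302, -0.953, 0.001], [-0.0, -0.001, -1.0]] 0.9995579695359472 [-0.35006309  0.21233126 -0.30419344]
```

View pics/scene0.png

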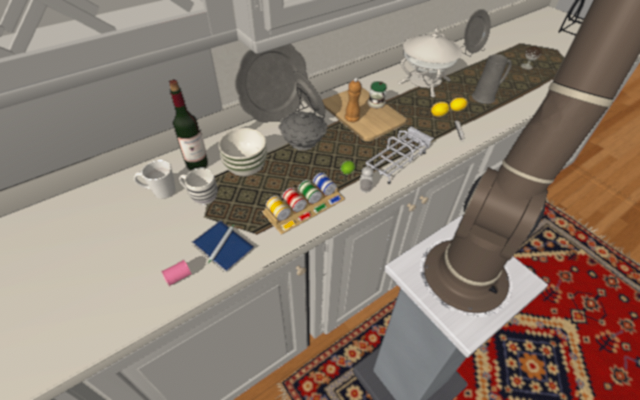

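View pics/top0.png

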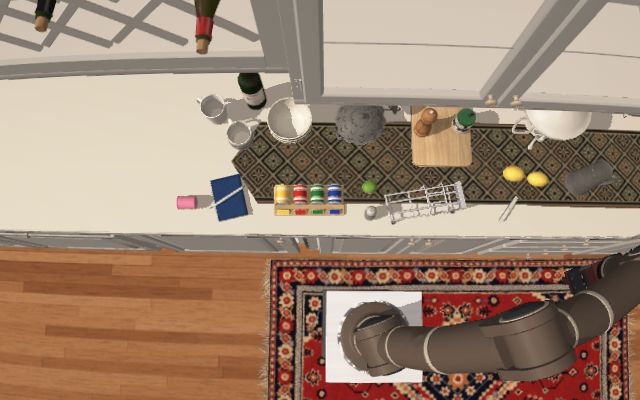

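The tray is at top pixels (310,200). Left to right, its tins are yellow (283,194), red (300,194), green (317,194) and blue (334,194), with the labels in front at v≈212. The pink look-alike is at (187,202). The dispenser is at (425,202). Now a close crop and measurements.

```bash
python3 - <<'E'
from h import *
p,d,K,k1,V=load('top0')
cv2.imwrite('pics/crop_top.png',cv2.resize(p[165:235,255:485,::-1],None,fx=3.4,fy=3.4,interpolation=cv2.INTER_CUBIC))
hsv=cv2.cvtColor(p,cv2.COLOR_RGB2HSV)
def cc(lo,hi,box):
    m=cv2.inRange(hsv,lo,hi); k=np.zeros_like(m); u0,v0,u1,v1=box; k[v0:v1,u0:u1]=m[v0:v1,u0:u1]
    n,l,s,c=cv2.connectedComponentsWithStats(k); return [(s[i,4],c[i]) for i in range(1,n) if s[i,4]>8]
R={'yellow':((18,120,90),(32,255,255)),'red':((0,140,80),(8,255,255)),'green':((45,100,40),(80,255,255)),'blue':((105,100,50),(125,255,255))}
L={}
for n,(lo,hi) in R.items():
    for a,c in cc(lo,hi,(270,180,350,220)):
        h=0.062 if c[1]<206 else 0.018
        w=onplane(*c,h,K,k1,V); dd=d[int(c[1]),int(c[0])]
        print(n,a,np.round(c,1),np.round(w,4),'depth pt',np.round(atdepth(*c,dd,K,k1,V),4))
E
```

```text
yellow 26 [282.8 186. ] [0.4889 0.3072 0.062 ] depth pt [0.4889 0.3072 0.062 ]
yellow 99 [282.6 193.1] [0.4647 0.307  0.062 ] depth pt [0.4646 0.307  0.0624]
yellow 27 [282.3 200.5] [0.4396 0.3076 0.062 ] depth pt [0.4399 0.3077 0.0604]
yellow 63 [282.9 211.5] [0.4108 0.3085 0.018 ] depth pt [0.4115 0.3088 0.0142]
red 19 [299.8 185.7] [0.4904 0.2505 0.062 ] depth pt [0.4911 0.2507 0.0588]
red 82 [299.4 193.3] [0.4647 0.2513 0.062 ] depth pt [0.4656 0.2515 0.0578]
red 16 [299.6 200.3] [0.4409 0.2503 0.062 ] depth pt [0.441  0.2504 0.0616]
red 42 [300.2 211.5] [0.4113 0.2498 0.018 ] depth pt [0.4126 0.2502 0.0112]
green 63 [317.  193.1] [0.4659 0.1931 0.062 ] depth pt [0.466  0.1931 0.0616]
green 12 [316.5 200.1] [0.4423 0.1944 0.062 ] depth pt [0.4431 0.1945 0.0579]
green 37 [317.1 211.5] [0.4121 0.1927 0.018 ] depth pt [0.413  0.1928 0.013 ]
blue 12 [333.8 185.3] [0.4929 0.1378 0.062 ] depth pt [0.4937 0.1378 0.0587]
blue 71 [334.1 192.9] [0.4672 0.1363 0.062 ] depth pt [0.4679 0.1363 0.0589]
blue 12 [333.6 200.1] [0.4429 0.138  0.062 ] depth pt [0.4424 0.138  0.0645]
blue 37 [334.5 211.4] [0.413 0.134 0.018] depth pt [0.4143 0.1339 0.011 ]
```

View pics/crop_top.png

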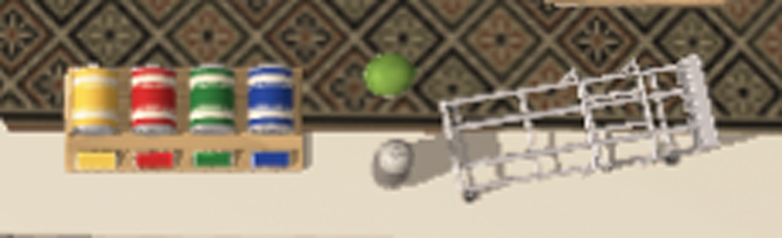

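```bash
python3 - <<'E'
from h import *
p,d,K,k1,V=load('scene0')
cv2.imwrite('pics/crop_scene.png',cv2.resize(p[115:240,250:445,::-1],None,fx=4,fy=4,interpolation=cv2.INTER_CUBIC))
E
```

```text
(no output)
```

View pics/crop_scene.png

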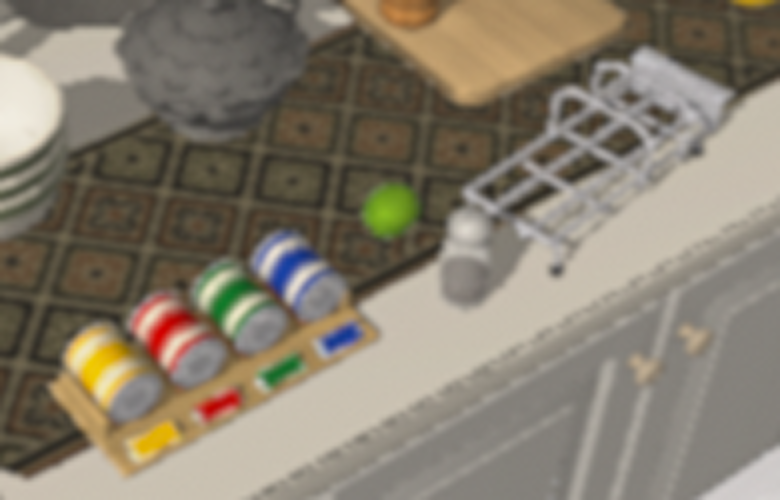

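Tray order from left, confirmed by both crops and the labels: yellow, red, green, blue. Next, a rough dispenser pose from the top depth, plus the wrist camera geometry.

```bash
python3 - <<'E'
from h import *
p,d,K,k1,V=load('top0')
hsv=cv2.cvtColor(p,cv2.COLOR_RGB2HSV)
pts=[]
for v in range(175,228):
    for u in range(360,475):
        if d[v,u]>0:
            w=atdepth(u,v,d[v,u],K,k1,V)
            if w[2]>0.012: pts.append([u,v,*w])
pts=np.array(pts)
m=np.zeros((400,640),np.uint8); 
for q in pts: m[int(q[1]),int(q[0])]=255
n,l,s,c=cv2.connectedComponentsWithStats(m,connectivity=8)
for i in range(1,n):
    if s[i,4]>20:
        q=pts[[l[int(a[1]),int(a[0])]==i for a in pts]]
        print(s[i],np.round(q[:,2:].min(0),3),np.round(q[:,2:].max(0),3),np.round(cv2.minAreaRect((q[:,2:4]*1000).astype(np.float32)),1) if 0 else cv2.minAreaRect((q[:,2:4]*1000).astype(np.float32)))
p,d,K,k1,V=load('wrist0'); o=-V[:3,:3].T@V[:3,3]; 
s=env.sense(); R=np.array(s['eef_rot']);print('cam in tool',R.T@(o-s['position']), 'cam axes in tool',np.round(R.T@V[:3,:3].T,3).tolist(),K)
E
```

```text
[362 181  17  13 158] [ 0.475 -0.013  0.017] [0.519 0.041 0.049] ((499.1361083984375, 15.715957641601562), (47.39974594116211, 47.19978713989258), 63.5072135925293)
[385 181  82  44 871] [ 0.373 -0.31   0.012] [ 0.526 -0.034  0.088] ((448.8169250488281, -178.19769287109375), (103.10333251953125, 279.3804016113281), 11.638200759887695)
[364 206  13  15 154] [ 0.383 -0.005  0.014] [0.422 0.036 0.095] ((402.0865478515625, 16.357921600341797), (38.6175422668457, 38.59444808959961), 35.346675872802734)
cam in tool [ 0.06719775  0.00033454 -0.16128409] cam axes in tool [[-0.001, -0.968, -0.25], [1.0, -0.001, -0.0], [-0.0, -0.25, 0.968]] [[349.94888826   0.         321.75199565]
 [  0.         349.94888826 199.54309208]
 [  0.           0.           1.        ]]
```

```bash
python3 -m creep '[{"x":0.06,"y":0.1,"z":0.02,"az":0.09,"hand":-1},{"x":0.12,"y":0.2,"z":0.02,"az":0.18,"hand":-1},{"x":0.18,"y":0.3,"z":0.02,"az":0.27,"hand":-1},{"x":0.24,"y":0.4,"z":0.02,"az":0.36,"hand":-1},{"x":0.28,"y":0.5,"z":0.02,"az":0.45,"hand":-1},{"x":0.33,"y":0.59,"z":0.02,"az":0.54,"hand":-1},{"x":0.38,"y":0.68,"z":0.02,"az":0.63,"hand":-1},{"x":0.42,"y":0.77,"z":0.02,"az":0.72,"hand":-1}]'
python3 -c "
from h import *
s=env.sense();print(np.round(s['joint_pos'],1),np.round(s['eef_rot'],3).tolist())"
```

```text
[68.5 23.6 -0.7 91.5  0.3 65.  -4.7] [[0.953, 0.302, -0.0], [0.302, -0.953, 0.001], [-0.0, -0.001, -1.0]]validation failed for argument at $[0]...
```

```bash
python3 -m creep '[{"ax":0,"ay":0,"az":0.09,"x":0.06,"y":0.1,"z":0.02,"hand":-1},{"ax":0,"ay":0,"az":0.18,"x":0.12,"y":0.2,"z":0.02,"hand":-1},{"ax":0,"ay":0,"az":0.27,"x":0.18,"y":0.3,"z":0.02,"hand":-1},{"ax":0,"ay":0,"az":0.36,"x":0.24,"y":0.4,"z":0.02,"hand":-1},{"ax":0,"ay":0,"az":0.45,"x":0.28,"y":0.5,"z":0.02,"hand":-1},{"ax":0,"ay":0,"az":0.54,"x":0.33,"y":0.59,"z":0.02,"hand":-1},{"ax":0,"ay":0,"az":0.63,"x":0.38,"y":0.68,"z":0.02,"hand":-1},{"ax":0,"ay":0,"az":0.72,"x":0.42,"y":0.77,"z":0.02,"hand":-1}]'
python3 -c "
from h import *
s=env.sense();print(np.round(s['joint_pos'],1),np.round(s['eef_rot'],3).tolist(),s['time'])"
```

```text
time: 0.95
position: [0.3819, -0.2446, 0.2327]
eef_rot: [[0.127, 0.992, 0.0], [0.992, -0.127, -0.0], [-0.0, 0.0, -1.0]]
force: [1.4, -0.6, -0.3]
gripper_width: 1.002
[ 48.6   7.7 -24.1 112.1   3.6  60.9  15.6] [[0.127, 0.992, 0.0], [0.992, -0.127, -0.0], [-0.0, 0.0, -1.0]] 0.95
```

```bash
python3 -m creep '[{"ax":0,"ay":0,"az":0.09,"x":0.03,"y":0.09,"z":0,"hand":-1},{"ax":0,"ay":0,"az":0.18,"x":0.06,"y":0.16,"z":0,"hand":-1},{"ax":0,"ay":0,"az":0.213,"x":0.06,"y":0.18,"z":0,"hand":-1},{"ax":0,"ay":0,"az":0.213,"x":0.06,"y":0.18,"z":0,"hand":-1},{"ax":0,"ay":0,"az":0.213,"x":0.06,"y":0.18,"z":0,"hand":-1}]'
python3 -c "
from h import *
s=env.sense();print(np.round(s['joint_pos'],1),np.round(s['eef_rot'],3).tolist(),s['time'])
snap('wrist','w1')"
```

```text
time: 1.45
position: [0.4111, -0.1572, 0.2325]
eef_rot: [[-0.198, 0.98, -0.0], [0.98, 0.198, -0.0], [-0.0, -0.0, -1.0]]
force: [0.3, -0.2, -0.2]
gripper_width: 0.998
[ 42.9   6.9 -30.4 113.3   4.   60.8  22.1] [[-0.198, 0.98, -0.0], [0.98, 0.198, -0.0], [-0.0, -0.0, -1.0]] 1.45
```

View pics/w1.png

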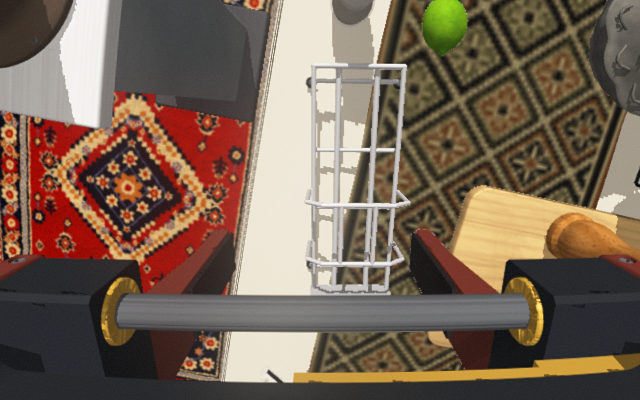

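```bash
python3 - <<'E'
from h import *
p,d,K,k1,V=load('w1')
cv2.imwrite('pics/w1c.png',cv2.resize(p[50:300,290:425,::-1],None,fx=2.4,fy=2.4,interpolation=cv2.INTER_CUBIC))
pts=[]
for v in range(55,296):
    for u in range(295,420):
        if d[v,u]>0:
            w=atdepth(u,v,d[v,u],K,k1,V)
            if .01<w[2]<.1: pts.append([u,v,*w])
q=np.array(pts); np.save('pics/w1pts.npy',q)
for v in (67,85,110,130,150,175,203,204,230,263,264,280,290):
    r=q[q[:,1]==v]
    print(v,[(int(a[0]),*(np.round(a[2:]*1000).astype(int))) for a in r][::2])
E
```

```text
67 [(311, np.int64(379), np.int64(-54), np.int64(40)), (313, np.int64(381), np.int64(-54), np.int64(41)), (315, np.int64(383), np.int64(-53), np.int64(42)), (317, np.int64(385), np.int64(-53), np.int64(42)), (319, np.int64(387), np.int64(-53), np.int64(43)), (321, np.int64(388), np.int64(-52), np.int64(41)), (323, np.int64(390), np.int64(-52), np.int64(42)), (325, np.int64(392), np.int64(-51), np.int64(41)), (327, np.int64(394), np.int64(-51), np.int64(41)), (330, np.int64(397), np.int64(-51), np.int64(43)), (332, np.int64(399), np.int64(-50), np.int64(42)), (334, np.int64(401), np.int64(-50), np.int64(41)), (336, np.int64(403), np.int64(-50), np.int64(43)), (338, np.int64(404), np.int64(-49), np.int64(41)), (340, np.int64(406), np.int64(-49), np.int64(42)), (342, np.int64(408), np.int64(-48), np.int64(42)), (344, np.int64(410), np.int64(-48), np.int64(42)), (346, np.int64(412), np.int64(-48), np.int64(43)), (348, np.int64(414), np.int64(-47), np.int64(43)), (350, np.int64(416), np.int64(-47), np.int64(43)), (352, np.int64(417), np.int64(-47), np.int64(44)), (354, np.int64(419), np.i
[... 18366 characters left out ...]
64(-285), np.int64(20)), (364, np.int64(486), np.int64(-283), np.int64(23)), (366, np.int64(489), np.int64(-283), np.int64(24)), (368, np.int64(491), np.int64(-283), np.int64(22)), (370, np.int64(493), np.int64(-282), np.int64(23)), (372, np.int64(496), np.int64(-282), np.int64(23)), (374, np.int64(498), np.int64(-282), np.int64(22)), (376, np.int64(500), np.int64(-281), np.int64(23)), (378, np.int64(503), np.int64(-281), np.int64(22)), (380, np.int64(505), np.int64(-280), np.int64(23)), (382, np.int64(507), np.int64(-279), np.int64(24)), (384, np.int64(510), np.int64(-279), np.int64(22)), (386, np.int64(512), np.int64(-278), np.int64(23)), (388, np.int64(515), np.int64(-279), np.int64(22))]
```

View pics/w1c.png

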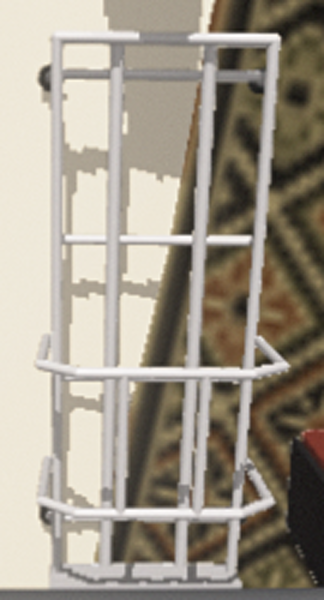

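The dispenser pose is consistent across the rails, side wires, bar and hoops: yaw about 11° and load point about (0.432, -0.091). Next, the wrist camera over the tray.

```bash
python3 -m creep '[{"ax":0,"ay":0,"az":-0.06,"x":0.05,"y":0.1,"z":0,"hand":-1},{"ax":0,"ay":0,"az":-0.118,"x":0.11,"y":0.2,"z":0,"hand":-1},{"ax":0,"ay":0,"az":-0.118,"x":0.11,"y":0.3,"z":0,"hand":-1},{"ax":0,"ay":0,"az":-0.118,"x":0.11,"y":0.4,"z":0,"hand":-1},{"ax":0,"ay":0,"az":-0.118,"x":0.11,"y":0.5,"z":0,"hand":-1},{"ax":0,"ay":0,"az":-0.118,"x":0.11,"y":0.6,"z":0,"hand":-1},{"ax":0,"ay":0,"az":-0.118,"x":0.11,"y":0.7,"z":0,"hand":-1},{"ax":0,"ay":0,"az":-0.118,"x":0.11,"y":0.8,"z":0,"hand":-1}]'
python3 -m creep '[{"ax":0,"ay":0,"az":0,"x":0,"y":0,"z":0,"hand":-1},{"ax":0,"ay":0,"az":0,"x":0,"y":0,"z":0,"hand":-1}]'
python3 -c "
from h import *
s=env.sense();print(np.round(s['joint_pos'],1),np.round(s['eef_rot'],3).tolist(),s['time'])
snap('wrist','w2')"
```

```text
time: 2.3
position: [0.4672, 0.2311, 0.2325]
eef_rot: [[-0.011, 1.0, 0.0], [1.0, 0.011, -0.001], [-0.001, 0.0, -1.0]]
force: [0.2, -0.1, -0.4]
gripper_width: 1.002
time: 2.5
position: [0.4665, 0.231, 0.2321]
eef_rot: [[-0.016, 1.0, -0.001], [1.0, 0.016, -0.0], [-0.0, -0.001, -1.0]]
force: [0.3, 0.1, 0.1]
gripper_width: 1.0
[  3.4  18.  -43.1 103.   13.5  64.4 -43.3] [[-0.016, 1.0, -0.001], [1.0, 0.016, -0.0], [-0.0, -0.001, -1.0]] 2.5
```

View pics/w2.png

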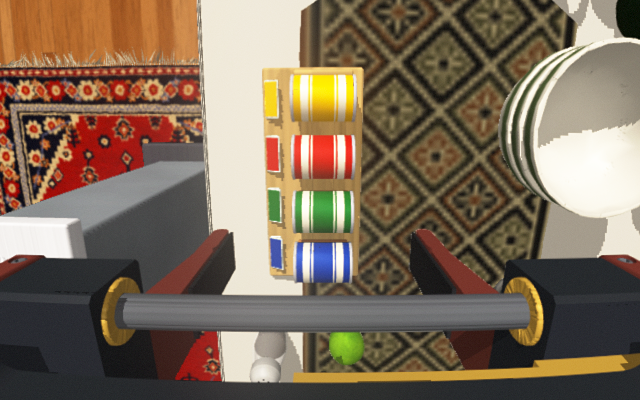

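```bash
python3 - <<'E'
from h import *
p,d,K,k1,V=load('w2')
hsv=cv2.cvtColor(p,cv2.COLOR_RGB2HSV)
W=np.array([[u,v,*atdepth(u,v,d[v,u],K,k1,V)] for v in range(65,285) for u in range(258,370) if d[v,u]>0])
T=W[W[:,4]>0.045]
for n,(a,b) in {'y':(68,124),'r':(128,184),'g':(186,236),'b':(237,286)}.items():
    t=T[(T[:,1]>=a)&(T[:,1]<b)]; 
    # fit: circle in y-z of radius 23, ends in x
    from scipy.optimize import least_squares
    f=least_squares(lambda c:np.hypot(t[:,3]-c[0],t[:,4]-c[1])-.023,[t[:,3].mean(),.039],loss='soft_l1',f_scale=.002).x
    top=t[t[:,4]>.055]
    print(n,'yz',np.round(f,4),'x ends',np.round(np.percentile(top[:,2],[1,99]),4),np.mean(np.percentile(top[:,2],[1,99])).round(4))
lab=W[(W[:,0]<286)&(W[:,4]>.012)&(W[:,4]<.03)&(hsv[W[:,1].astype(int),W[:,0].astype(int),1]>150)]
print(np.round(lab[:,2].mean(),4))
E
```

```text
y yz [0.3096 0.0367] x ends [0.4351 0.4959] 0.4655
r yz [0.2514 0.0367] x ends [0.4359 0.4962] 0.466
g yz [0.1933 0.0367] x ends [0.4365 0.4973] 0.4669
b yz [0.1351 0.0369] x ends [0.4372 0.4985] 0.4678
0.4122
```

```bash
python3 -m creep '[{"ax":0,"ay":0,"az":0,"x":-0.002,"y":0.09,"z":0,"hand":-1},{"ax":0,"ay":0,"az":0,"x":-0.002,"y":0.157,"z":-0.05,"hand":-1},{"ax":0,"ay":0,"az":0,"x":-0.002,"y":0.157,"z":-0.14,"hand":-1},{"ax":0,"ay":0,"az":0,"x":-0.002,"y":0.157,"z":-0.23,"hand":-1},{"ax":0,"ay":0,"az":0,"x":-0.002,"y":0.157,"z":-0.3,"hand":-1},{"ax":0,"ay":0,"az":0,"x":-0.002,"y":0.157,"z":-0.36,"hand":-1},{"ax":0,"ay":0,"az":0,"x":-0.002,"y":0.157,"z":-0.4,"hand":-1},{"ax":0,"ay":0,"az":0,"x":-0.002,"y":0.157,"z":-0.406,"hand":-1}]'
python3 -m creep '[{"ax":0,"ay":0,"az":0,"x":0,"y":0,"z":0,"hand":-1},{"ax":0,"ay":0,"az":0,"x":0,"y":0,"z":0,"hand":-1}]'
```

```text
time: 3.35
position: [0.4654, 0.3055, 0.0271]
eef_rot: [[-0.012, 1.0, -0.003], [1.0, 0.012, -0.004], [-0.004, -0.003, -1.0]]
force: [0.7, -0.7, 0.2]
gripper_width: 0.999
time: 3.55
position: [0.4666, 0.3089, 0.0308]
eef_rot: [[-0.014, 1.0, 0.002], [1.0, 0.014, 0.001], [0.0, 0.002, -1.0]]
force: [0.3, 0.0, 0.4]
gripper_width: 0.998
```

```bash
python3 -m creep '[{"ax":0,"ay":0,"az":0,"x":-0.002,"y":0.001,"z":-0.004,"hand":-1},{"ax":0,"ay":0,"az":0,"x":-0.002,"y":0.001,"z":-0.004,"hand":1},{"ax":0,"ay":0,"az":0,"x":-0.002,"y":0.001,"z":-0.004,"hand":1},{"ax":0,"ay":0,"az":0,"x":-0.002,"y":0.001,"z":-0.004,"hand":1},{"ax":0,"ay":0,"az":0,"x":-0.002,"y":0.001,"z":-0.004,"hand":1},{"ax":0,"ay":0,"az":0,"x":-0.002,"y":0.001,"z":-0.004,"hand":1},{"ax":0,"ay":0,"az":0,"x":-0.002,"y":0.001,"z":-0.004,"hand":1}]'
```

```text
time: 4.25
position: [0.4646, 0.3101, 0.0279]
eef_rot: [[-0.016, 1.0, 0.0], [1.0, 0.016, 0.0], [0.0, 0.0, -1.0]]
force: [0.4, -0.4, 1.6]
gripper_width: 0.7
```

```bash
python3 -m creep '[{"ax":0,"ay":0,"az":0,"x":0,"y":0,"z":0.06,"hand":1},{"ax":0,"ay":0,"az":0,"x":0,"y":0,"z":0.14,"hand":1},{"ax":0,"ay":0,"az":0,"x":0,"y":-0.04,"z":0.22,"hand":1},{"ax":0,"ay":0,"az":0,"x":0,"y":-0.13,"z":0.24,"hand":1},{"ax":0,"ay":0,"az":0.03,"x":-0.02,"y":-0.23,"z":0.24,"hand":1},{"ax":0,"ay":0,"az":0.06,"x":-0.04,"y":-0.33,"z":0.24,"hand":1},{"ax":0,"ay":0,"az":0.09,"x":-0.06,"y":-0.43,"z":0.24,"hand":1},{"ax":0,"ay":0,"az":0.113,"x":-0.065,"y":-0.53,"z":0.24,"hand":1}]'
python3 -m creep '[{"ax":0,"ay":0,"az":0,"x":0,"y":-0.09,"z":0,"hand":1},{"ax":0,"ay":0,"az":0,"x":0,"y":-0.18,"z":0,"hand":1},{"ax":0,"ay":0,"az":0,"x":0,"y":-0.25,"z":0,"hand":1},{"ax":0,"ay":0,"az":0,"x":0,"y":-0.27,"z":0,"hand":1},{"ax":0,"ay":0,"az":0,"x":0,"y":-0.27,"z":0,"hand":1},{"ax":0,"ay":0,"az":0,"x":0,"y":-0.27,"z":0,"hand":1}]'
```

```text
time: 5.05
position: [0.4304, 0.0462, 0.1474]
eef_rot: [[-0.195, 0.981, -0.001], [0.981, 0.195, -0.001], [-0.0, -0.001, -1.0]]
force: [0.9, -1.2, -1.4]
gripper_width: 0.704
time: 5.65
position: [0.432, -0.0857, 0.1476]
eef_rot: [[-0.193, 0.981, -0.0], [0.981, 0.193, 0.001], [0.001, -0.0, -1.0]]
force: [-0.0, -0.5, -1.7]
gripper_width: 0.706
```

```bash
python3 -m creep '[{"ax":0,"ay":0,"az":0,"x":0,"y":-0.01,"z":-0.06,"hand":1},{"ax":0,"ay":0,"az":0,"x":0,"y":-0.01,"z":-0.13,"hand":1},{"ax":0,"ay":0,"az":0,"x":0,"y":-0.01,"z":-0.18,"hand":1},{"ax":0,"ay":0,"az":0,"x":0,"y":-0.01,"z":-0.2,"hand":1},{"ax":0,"ay":0,"az":0,"x":0,"y":-0.01,"z":-0.202,"hand":1},{"ax":0,"ay":0,"az":0,"x":0,"y":-0.01,"z":-0.202,"hand":1},{"ax":0,"ay":0,"az":0,"x":0,"y":-0.01,"z":-0.202,"hand":1}]'
python3 - <<'E'
from h import *
snap('wrist','w3')
E
```

```text
time: 6.35
position: [0.433, -0.0918, 0.0478]
eef_rot: [[-0.193, 0.981, 0.002], [0.981, 0.193, -0.0], [-0.001, 0.002, -1.0]]
force: [0.8, 0.1, -0.5]
gripper_width: 0.704
```

View pics/w3.png

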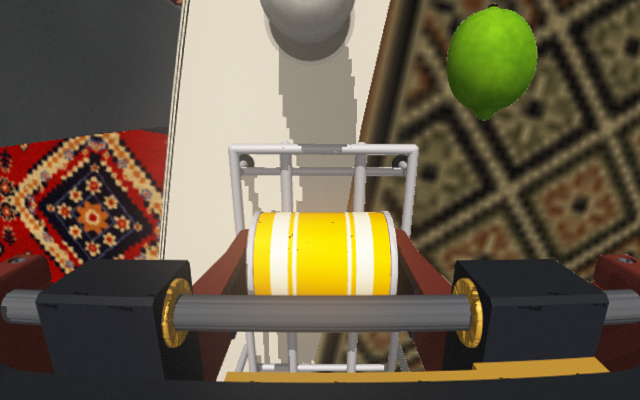

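The tin is centred between the side wires (edges at 247 and 397, wires at about 235 and 412). I'll lower it 2 mm and let go.

```bash
python3 -m creep '[{"ax":0,"ay":0,"az":0,"x":0,"y":0,"z":-0.004,"hand":1},{"ax":0,"ay":0,"az":0,"x":0,"y":0,"z":-0.004,"hand":1},{"ax":0,"ay":0,"az":0,"x":0,"y":0,"z":-0.004,"hand":-1},{"ax":0,"ay":0,"az":0,"x":0,"y":0,"z":-0.004,"hand":-1},{"ax":0,"ay":0,"az":0,"x":0,"y":0,"z":-0.004,"hand":-1},{"ax":0,"ay":0,"az":0,"x":0,"y":0,"z":-0.004,"hand":-1},{"ax":0,"ay":0,"az":0,"x":0,"y":0,"z":0.06,"hand":-1},{"ax":0,"ay":0,"az":0,"x":0,"y":0,"z":0.14,"hand":-1}]'
python3 -m creep '[{"ax":0,"ay":0,"az":0,"x":0,"y":0,"z":0.06,"hand":-1},{"ax":0,"ay":0,"az":0,"x":0,"y":0,"z":0.12,"hand":-1},{"ax":0,"ay":0,"az":0,"x":0,"y":0,"z":0.12,"hand":-1},{"ax":0,"ay":0,"az":0,"x":0,"y":0,"z":0.12,"hand":-1}]'
python3 - <<'E'
from h import *
p,d,c=snap('wrist','w4')
p,d,c=snap('top','t4')
cv2.imwrite('pics/t4c.png',cv2.resize(p[165:235,255:485,::-1],None,fx=3.4,fy=3.4,interpolation=cv2.INTER_CUBIC))
E
```

```text
time: 7.2
position: [0.4307, -0.0915, 0.1163]
eef_rot: [[-0.193, 0.981, -0.004], [0.981, 0.193, 0.002], [0.003, -0.003, -1.0]]
force: [0.0, -0.7, -0.3]
gripper_width: 1.001
time: 7.6
position: [0.4322, -0.0924, 0.1769]
eef_rot: [[-0.192, 0.981, 0.001], [0.981, 0.192, -0.001], [-0.001, 0.001, -1.0]]
force: [0.5, -0.0, -0.3]
gripper_width: 1.002
```

View pics/w4.png

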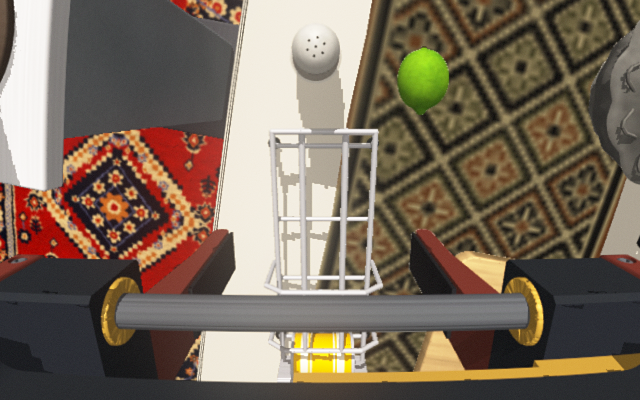

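View pics/t4c.png

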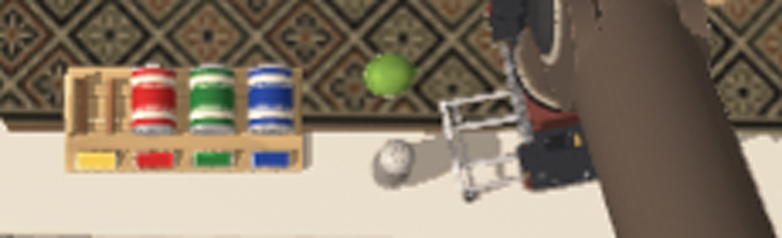

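Yellow has rolled down under the lower hoop to the stop (325,355). Next is red.

```bash
python3 -m creep '[{"ax":0,"ay":0,"az":-0.05,"x":0.03,"y":0.09,"z":0,"hand":-1},{"ax":0,"ay":0,"az":-0.113,"x":0.068,"y":0.18,"z":0,"hand":-1},{"ax":0,"ay":0,"az":-0.113,"x":0.068,"y":0.28,"z":0,"hand":-1},{"ax":0,"ay":0,"az":-0.113,"x":0.068,"y":0.38,"z":0,"hand":-1},{"ax":0,"ay":0,"az":-0.113,"x":0.068,"y":0.48,"z":0,"hand":-1},{"ax":0,"ay":0,"az":-0.113,"x":0.068,"y":0.58,"z":0,"hand":-1},{"ax":0,"ay":0,"az":-0.113,"x":0.068,"y":0.66,"z":0,"hand":-1},{"ax":0,"ay":0,"az":-0.113,"x":0.068,"y":0.687,"z":0,"hand":-1}]'
python3 -m creep '[{"ax":0,"ay":0,"az":0,"x":0,"y":0,"z":0,"hand":-1},{"ax":0,"ay":0,"az":0,"x":0,"y":0,"z":0,"hand":-1}]'
```

```text
time: 8.5
position: [0.4641, 0.2562, 0.1754]
eef_rot: [[-0.022, 1.0, -0.002], [1.0, 0.022, 0.002], [0.002, -0.002, -1.0]]
force: [0.3, 0.2, -0.2]
gripper_width: 0.999
time: 8.7
position: [0.4658, 0.2499, 0.1755]
eef_rot: [[-0.016, 1.0, -0.002], [1.0, 0.016, -0.002], [-0.002, -0.002, -1.0]]
force: [-0.4, -1.2, -0.2]
gripper_width: 0.999
```

```bash
python3 -m creep '[{"ax":0,"ay":0,"az":0,"x":0,"y":0.002,"z":-0.08,"hand":-1},{"ax":0,"ay":0,"az":0,"x":0,"y":0.002,"z":-0.16,"hand":-1},{"ax":0,"ay":0,"az":0,"x":0,"y":0.002,"z":-0.23,"hand":-1},{"ax":0,"ay":0,"az":0,"x":0,"y":0.002,"z":-0.27,"hand":-1},{"ax":0,"ay":0,"az":0,"x":0,"y":0.002,"z":-0.294,"hand":-1},{"ax":0,"ay":0,"az":0,"x":0,"y":0.002,"z":-0.294,"hand":-1},{"ax":0,"ay":0,"az":0,"x":0,"y":0.002,"z":-0.294,"hand":-1}]'
```

```text
time: 9.4
position: [0.4667, 0.2519, 0.0304]
eef_rot: [[-0.015, 1.0, 0.001], [1.0, 0.015, 0.0], [0.0, 0.001, -1.0]]
force: [0.3, 0.7, 0.2]
gripper_width: 1.001
```

```bash
python3 -m creep '[{"ax":0,"ay":0,"az":0,"x":-0.002,"y":0,"z":-0.004,"hand":-1},{"ax":0,"ay":0,"az":0,"x":-0.002,"y":0,"z":-0.004,"hand":1},{"ax":0,"ay":0,"az":0,"x":-0.002,"y":0,"z":-0.004,"hand":1},{"ax":0,"ay":0,"az":0,"x":-0.002,"y":0,"z":-0.004,"hand":1},{"ax":0,"ay":0,"az":0,"x":-0.002,"y":0,"z":-0.004,"hand":1},{"ax":0,"ay":0,"az":0,"x":-0.002,"y":0,"z":-0.004,"hand":1},{"ax":0,"ay":0,"az":0,"x":-0.002,"y":0,"z":-0.004,"hand":1}]'
```

```text
time: 10.1
position: [0.4654, 0.2526, 0.0279]
eef_rot: [[-0.016, 1.0, 0.001], [1.0, 0.016, 0.0], [0.0, 0.001, -1.0]]
force: [0.6, 0.1, 3.5]
gripper_width: 0.706
```

```bash
python3 -m creep '[{"ax":0,"ay":0,"az":0,"x":0,"y":0,"z":0.06,"hand":1},{"ax":0,"ay":0,"az":0,"x":0,"y":0,"z":0.14,"hand":1},{"ax":0,"ay":0,"az":0,"x":0,"y":-0.04,"z":0.22,"hand":1},{"ax":0,"ay":0,"az":0,"x":0,"y":-0.13,"z":0.24,"hand":1},{"ax":0,"ay":0,"az":0.03,"x":-0.02,"y":-0.23,"z":0.24,"hand":1},{"ax":0,"ay":0,"az":0.06,"x":-0.04,"y":-0.33,"z":0.24,"hand":1},{"ax":0,"ay":0,"az":0.09,"x":-0.06,"y":-0.43,"z":0.24,"hand":1},{"ax":0,"ay":0,"az":0.113,"x":-0.066,"y":-0.52,"z":0.24,"hand":1}]'
python3 -m creep '[{"ax":0,"ay":0,"az":0,"x":0,"y":-0.09,"z":0,"hand":1},{"ax":0,"ay":0,"az":0,"x":0,"y":-0.15,"z":0,"hand":1},{"ax":0,"ay":0,"az":0,"x":0,"y":-0.17,"z":0,"hand":1},{"ax":0,"ay":0,"az":0,"x":0,"y":-0.17,"z":0,"hand":1},{"ax":0,"ay":0,"az":0,"x":0,"y":-0.17,"z":0,"hand":1}]'
```

```text
time: 10.9
position: [0.4303, -0.0095, 0.1474]
eef_rot: [[-0.195, 0.981, -0.001], [0.981, 0.195, -0.001], [-0.0, -0.001, -1.0]]
force: [1.6, -0.1, -0.9]
gripper_width: 0.704
time: 11.4
position: [0.432, -0.091, 0.1476]
eef_rot: [[-0.194, 0.981, -0.0], [0.981, 0.194, 0.001], [0.001, -0.0, -1.0]]
force: [-0.3, 0.5, -1.2]
gripper_width: 0.703
```

```bash
python3 -m creep '[{"ax":0,"ay":0,"az":0,"x":0,"y":0,"z":-0.06,"hand":1},{"ax":0,"ay":0,"az":0,"x":0,"y":0,"z":-0.13,"hand":1},{"ax":0,"ay":0,"az":0,"x":0,"y":0,"z":-0.18,"hand":1},{"ax":0,"ay":0,"az":0,"x":0,"y":0,"z":-0.2,"hand":1},{"ax":0,"ay":0,"az":0,"x":0,"y":0,"z":-0.205,"hand":1},{"ax":0,"ay":0,"az":0,"x":0,"y":0,"z":-0.205,"hand":1},{"ax":0,"ay":0,"az":0,"x":0,"y":0,"z":-0.205,"hand":1}]'
```

```text
time: 12.1
position: [0.433, -0.0923, 0.0462]
eef_rot: [[-0.193, 0.981, 0.002], [0.981, 0.193, -0.0], [-0.001, 0.002, -1.0]]
force: [0.6, 0.1, -1.2]
gripper_width: 0.703
```

```bash
python3 -m creep '[{"ax":0,"ay":0,"az":0,"x":0,"y":0,"z":0,"hand":-1},{"ax":0,"ay":0,"az":0,"x":0,"y":0,"z":0,"hand":-1},{"ax":0,"ay":0,"az":0,"x":0,"y":0,"z":0,"hand":-1},{"ax":0,"ay":0,"az":0,"x":0,"y":0,"z":0,"hand":-1},{"ax":0,"ay":0,"az":0,"x":0,"y":0,"z":0.06,"hand":-1},{"ax":0,"ay":0,"az":0,"x":0,"y":0,"z":0.14,"hand":-1},{"ax":0,"ay":0,"az":0,"x":0,"y":0,"z":0.22,"hand":-1},{"ax":0,"ay":0,"az":0,"x":0,"y":0,"z":0.26,"hand":-1}]'
python3 -m creep '[{"ax":0,"ay":0,"az":0,"x":0,"y":0,"z":0,"hand":-1},{"ax":0,"ay":0,"az":0,"x":0,"y":0,"z":0,"hand":-1},{"ax":0,"ay":0,"az":0,"x":0,"y":0,"z":0,"hand":-1}]'
python3 - <<'E'
from h import *
p,d,c=snap('wrist','w5')
E
```

```text
time: 12.9
position: [0.4332, -0.0924, 0.1781]
eef_rot: [[-0.193, 0.981, 0.003], [0.981, 0.193, -0.001], [-0.002, 0.003, -1.0]]
force: [0.1, -0.6, -0.5]
gripper_width: 0.998
time: 13.2
position: [0.4312, -0.0926, 0.1741]
eef_rot: [[-0.192, 0.981, -0.002], [0.981, 0.192, 0.0], [0.001, -0.002, -1.0]]
force: [-0.1, -0.4, 0.4]
gripper_width: 0.999
```

View pics/w5.png

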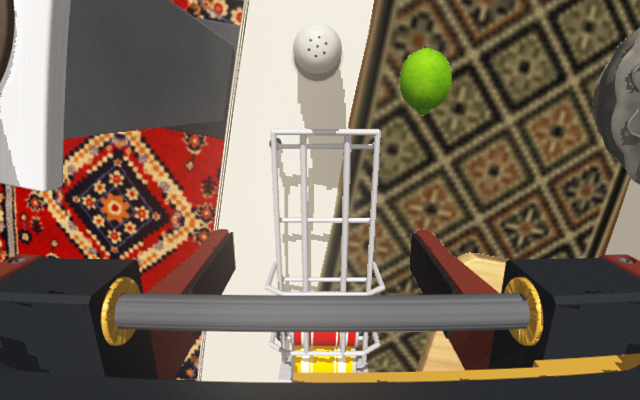

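Red (325,338) is behind yellow (325,362). Next is green.

```bash
python3 -m creep '[{"ax":0,"ay":0,"az":-0.05,"x":0.03,"y":0.09,"z":0,"hand":-1},{"ax":0,"ay":0,"az":-0.113,"x":0.07,"y":0.18,"z":0,"hand":-1},{"ax":0,"ay":0,"az":-0.113,"x":0.07,"y":0.28,"z":0,"hand":-1},{"ax":0,"ay":0,"az":-0.113,"x":0.07,"y":0.38,"z":0,"hand":-1},{"ax":0,"ay":0,"az":-0.113,"x":0.07,"y":0.48,"z":0,"hand":-1},{"ax":0,"ay":0,"az":-0.113,"x":0.07,"y":0.56,"z":0,"hand":-1},{"ax":0,"ay":0,"az":-0.113,"x":0.07,"y":0.572,"z":0,"hand":-1},{"ax":0,"ay":0,"az":-0.113,"x":0.07,"y":0.572,"z":0,"hand":-1}]'
python3 -m creep '[{"ax":0,"ay":0,"az":0,"x":0,"y":0,"z":0,"hand":-1},{"ax":0,"ay":0,"az":0,"x":0,"y":0,"z":0,"hand":-1}]'
```

```text
time: 14.05
position: [0.4661, 0.1949, 0.174]
eef_rot: [[-0.02, 1.0, -0.002], [1.0, 0.02, 0.0], [0.0, -0.002, -1.0]]
force: [-0.4, -0.7, 0.0]
gripper_width: 1.0
time: 14.25
position: [0.4672, 0.1915, 0.1746]
eef_rot: [[-0.014, 1.0, -0.001], [1.0, 0.014, -0.001], [-0.001, -0.001, -1.0]]
force: [0.6, 0.0, 0.4]
gripper_width: 1.0
```

```bash
python3 -m creep '[{"ax":0,"ay":0,"az":0,"x":-0.001,"y":0.003,"z":-0.08,"hand":-1},{"ax":0,"ay":0,"az":0,"x":-0.001,"y":0.003,"z":-0.16,"hand":-1},{"ax":0,"ay":0,"az":0,"x":-0.001,"y":0.003,"z":-0.23,"hand":-1},{"ax":0,"ay":0,"az":0,"x":-0.001,"y":0.003,"z":-0.27,"hand":-1},{"ax":0,"ay":0,"az":0,"x":-0.001,"y":0.003,"z":-0.294,"hand":-1},{"ax":0,"ay":0,"az":0,"x":-0.001,"y":0.003,"z":-0.294,"hand":-1},{"ax":0,"ay":0,"az":0,"x":-0.001,"y":0.003,"z":-0.294,"hand":-1}]'
```

```text
time: 14.95
position: [0.4672, 0.1947, 0.0289]
eef_rot: [[-0.015, 1.0, 0.001], [1.0, 0.015, 0.0], [0.0, 0.001, -1.0]]
force: [-0.2, 0.3, -0.3]
gripper_width: 1.0
```

```bash
python3 -m creep '[{"ax":0,"ay":0,"az":0,"x":-0.001,"y":-0.001,"z":-0.002,"hand":-1},{"ax":0,"ay":0,"az":0,"x":-0.001,"y":-0.001,"z":-0.002,"hand":1},{"ax":0,"ay":0,"az":0,"x":-0.001,"y":-0.001,"z":-0.002,"hand":1},{"ax":0,"ay":0,"az":0,"x":-0.001,"y":-0.001,"z":-0.002,"hand":1},{"ax":0,"ay":0,"az":0,"x":-0.001,"y":-0.001,"z":-0.002,"hand":1},{"ax":0,"ay":0,"az":0,"x":-0.001,"y":-0.001,"z":-0.002,"hand":1},{"ax":0,"ay":0,"az":0,"x":-0.001,"y":-0.001,"z":-0.002,"hand":1}]'
```

```text
time: 15.65
position: [0.4664, 0.1946, 0.0274]
eef_rot: [[-0.016, 1.0, 0.001], [1.0, 0.016, 0.0], [0.0, 0.001, -1.0]]
force: [0.0, -1.0, 3.3]
gripper_width: 0.707
```

```bash
python3 -m creep '[{"ax":0,"ay":0,"az":0,"x":0,"y":0,"z":0.06,"hand":1},{"ax":0,"ay":0,"az":0,"x":0,"y":0,"z":0.14,"hand":1},{"ax":0,"ay":0,"az":0,"x":0,"y":-0.04,"z":0.22,"hand":1},{"ax":0,"ay":0,"az":0,"x":0,"y":-0.13,"z":0.24,"hand":1},{"ax":0,"ay":0,"az":0.03,"x":-0.02,"y":-0.23,"z":0.24,"hand":1},{"ax":0,"ay":0,"az":0.06,"x":-0.04,"y":-0.33,"z":0.24,"hand":1},{"ax":0,"ay":0,"az":0.09,"x":-0.06,"y":-0.42,"z":0.24,"hand":1},{"ax":0,"ay":0,"az":0.113,"x":-0.068,"y":-0.5,"z":0.24,"hand":1}]'
python3 -m creep '[{"ax":0,"ay":0,"az":0,"x":0,"y":-0.06,"z":0,"hand":1},{"ax":0,"ay":0,"az":0,"x":0,"y":-0.072,"z":0,"hand":1},{"ax":0,"ay":0,"az":0,"x":0,"y":-0.072,"z":0,"hand":1},{"ax":0,"ay":0,"az":0,"x":0,"y":-0.072,"z":0,"hand":1}]'
```

```text
time: 16.45
position: [0.4302, -0.058, 0.1468]
eef_rot: [[-0.193, 0.981, -0.002], [0.981, 0.193, -0.001], [-0.0, -0.002, -1.0]]
force: [0.9, 0.2, -2.2]
gripper_width: 0.703
time: 16.85
position: [0.432, -0.0902, 0.1471]
eef_rot: [[-0.194, 0.981, -0.0], [0.981, 0.194, 0.001], [0.001, -0.0, -1.0]]
force: [-0.1, 0.4, -1.7]
gripper_width: 0.702
```

```bash
python3 -m creep '[{"ax":0,"ay":0,"az":0,"x":0,"y":0,"z":-0.06,"hand":1},{"ax":0,"ay":0,"az":0,"x":0,"y":0,"z":-0.13,"hand":1},{"ax":0,"ay":0,"az":0,"x":0,"y":0,"z":-0.18,"hand":1},{"ax":0,"ay":0,"az":0,"x":0,"y":0,"z":-0.2,"hand":1},{"ax":0,"ay":0,"az":0,"x":0,"y":0,"z":-0.204,"hand":1},{"ax":0,"ay":0,"az":0,"x":0,"y":0,"z":-0.204,"hand":1},{"ax":0,"ay":0,"az":0,"x":0,"y":0,"z":-0.204,"hand":1}]'
```

```text
time: 17.55
position: [0.433, -0.0913, 0.0462]
eef_rot: [[-0.193, 0.981, 0.002], [0.981, 0.193, -0.001], [-0.001, 0.002, -1.0]]
force: [-0.0, 0.6, 0.0]
gripper_width: 0.706
```

```bash
python3 -m creep '[{"ax":0,"ay":0,"az":0,"x":0,"y":0,"z":0,"hand":-1},{"ax":0,"ay":0,"az":0,"x":0,"y":0,"z":0,"hand":-1},{"ax":0,"ay":0,"az":0,"x":0,"y":0,"z":0,"hand":-1},{"ax":0,"ay":0,"az":0,"x":0,"y":0,"z":0,"hand":-1},{"ax":0,"ay":0,"az":0,"x":0,"y":0,"z":0.06,"hand":-1},{"ax":0,"ay":0,"az":0,"x":0,"y":0,"z":0.14,"hand":-1},{"ax":0,"ay":0,"az":0,"x":0,"y":0,"z":0.22,"hand":-1},{"ax":0,"ay":0,"az":0,"x":0,"y":0,"z":0.26,"hand":-1}]'
python3 -m creep '[{"ax":0,"ay":0,"az":0,"x":0,"y":0,"z":0,"hand":-1},{"ax":0,"ay":0,"az":0,"x":0,"y":0,"z":0,"hand":-1},{"ax":0,"ay":0,"az":0,"x":0,"y":0,"z":0,"hand":-1}]'
python3 - <<'E'
from h import *
p,d,c=snap('wrist','w6')
E
```

```text
time: 18.35
position: [0.4332, -0.0913, 0.1781]
eef_rot: [[-0.193, 0.981, 0.003], [0.981, 0.193, -0.001], [-0.001, 0.003, -1.0]]
force: [-0.4, -0.1, 0.4]
gripper_width: 0.999
time: 18.65
position: [0.4313, -0.0916, 0.1741]
eef_rot: [[-0.192, 0.981, -0.002], [0.981, 0.192, 0.0], [0.001, -0.002, -1.0]]
force: [-0.3, 0.4, -0.4]
gripper_width: 0.997
```

View pics/w6.png

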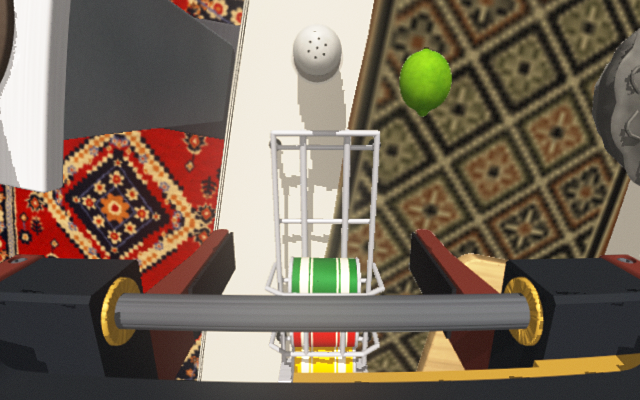

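Green (325,277) is queued behind red and yellow, lying across the lane. Last is blue.

```bash
python3 -m creep '[{"ax":0,"ay":0,"az":-0.05,"x":0.03,"y":0.09,"z":0,"hand":-1},{"ax":0,"ay":0,"az":-0.113,"x":0.072,"y":0.18,"z":0,"hand":-1},{"ax":0,"ay":0,"az":-0.113,"x":0.072,"y":0.28,"z":0,"hand":-1},{"ax":0,"ay":0,"az":-0.113,"x":0.072,"y":0.37,"z":0,"hand":-1},{"ax":0,"ay":0,"az":-0.113,"x":0.072,"y":0.44,"z":0,"hand":-1},{"ax":0,"ay":0,"az":-0.113,"x":0.072,"y":0.455,"z":0,"hand":-1},{"ax":0,"ay":0,"az":-0.113,"x":0.072,"y":0.455,"z":0,"hand":-1},{"ax":0,"ay":0,"az":-0.113,"x":0.072,"y":0.455,"z":0,"hand":-1}]'
python3 -m creep '[{"ax":0,"ay":0,"az":0,"x":0,"y":0,"z":0,"hand":-1},{"ax":0,"ay":0,"az":0,"x":0,"y":0,"z":0,"hand":-1}]'
```

```text
time: 19.5
position: [0.4678, 0.1346, 0.1743]
eef_rot: [[-0.015, 1.0, -0.002], [1.0, 0.015, -0.001], [-0.001, -0.002, -1.0]]
force: [-0.2, -0.3, -0.4]
gripper_width: 0.999
time: 19.7
position: [0.4683, 0.1344, 0.175]
eef_rot: [[-0.014, 1.0, -0.0], [1.0, 0.014, -0.001], [-0.001, -0.0, -1.0]]
force: [0.1, -0.2, 0.0]
gripper_width: 1.0
```

```bash
python3 -m creep '[{"ax":0,"ay":0,"az":0,"x":-0.002,"y":0,"z":-0.08,"hand":-1},{"ax":0,"ay":0,"az":0,"x":-0.002,"y":0,"z":-0.16,"hand":-1},{"ax":0,"ay":0,"az":0,"x":-0.002,"y":0,"z":-0.23,"hand":-1},{"ax":0,"ay":0,"az":0,"x":-0.002,"y":0,"z":-0.27,"hand":-1},{"ax":0,"ay":0,"az":0,"x":-0.002,"y":0,"z":-0.296,"hand":-1},{"ax":0,"ay":0,"az":0,"x":-0.002,"y":0,"z":-0.296,"hand":-1},{"ax":0,"ay":0,"az":0,"x":-0.002,"y":0,"z":-0.296,"hand":-1}]'
```

```text
time: 20.4
position: [0.4676, 0.136, 0.0278]
eef_rot: [[-0.016, 1.0, 0.001], [1.0, 0.016, 0.0], [0.0, 0.001, -1.0]]
force: [0.2, 0.5, 0.3]
gripper_width: 0.998
```

```bash
python3 -m creep '[{"ax":0,"ay":0,"az":0,"x":0,"y":-0.001,"z":0,"hand":1},{"ax":0,"ay":0,"az":0,"x":0,"y":-0.001,"z":0,"hand":1},{"ax":0,"ay":0,"az":0,"x":0,"y":-0.001,"z":0,"hand":1},{"ax":0,"ay":0,"az":0,"x":0,"y":-0.001,"z":0,"hand":1},{"ax":0,"ay":0,"az":0,"x":0,"y":-0.001,"z":0,"hand":1},{"ax":0,"ay":0,"az":0,"x":0,"y":-0.001,"z":0,"hand":1}]'
```

```text
time: 21.0
position: [0.4676, 0.1355, 0.0276]
eef_rot: [[-0.016, 1.0, 0.001], [1.0, 0.016, -0.0], [-0.0, 0.001, -1.0]]
force: [-0.6, -0.8, 5.0]
gripper_width: 0.708
```

```bash
python3 -m creep '[{"ax":0,"ay":0,"az":0,"x":0,"y":0,"z":0.06,"hand":1},{"ax":0,"ay":0,"az":0,"x":0,"y":0,"z":0.14,"hand":1},{"ax":0,"ay":0,"az":0,"x":0,"y":-0.04,"z":0.22,"hand":1},{"ax":0,"ay":0,"az":0,"x":0,"y":-0.13,"z":0.24,"hand":1},{"ax":0,"ay":0,"az":0.03,"x":-0.02,"y":-0.23,"z":0.24,"hand":1},{"ax":0,"ay":0,"az":0.06,"x":-0.04,"y":-0.32,"z":0.24,"hand":1},{"ax":0,"ay":0,"az":0.09,"x":-0.06,"y":-0.4,"z":0.24,"hand":1},{"ax":0,"ay":0,"az":0.113,"x":-0.07,"y":-0.45,"z":0.24,"hand":1}]'
python3 -m creep '[{"ax":0,"ay":0,"az":0,"x":0,"y":-0.003,"z":0,"hand":1},{"ax":0,"ay":0,"az":0,"x":0,"y":-0.003,"z":0,"hand":1},{"ax":0,"ay":0,"az":0,"x":0,"y":-0.003,"z":0,"hand":1}]'
```

```text
time: 21.8
position: [0.4303, -0.0927, 0.1467]
eef_rot: [[-0.191, 0.982, -0.002], [0.982, 0.191, -0.001], [-0.001, -0.002, -1.0]]
force: [0.5, -0.4, -0.9]
gripper_width: 0.703
time: 22.1
position: [0.4322, -0.0898, 0.1472]
eef_rot: [[-0.193, 0.981, 0.0], [0.981, 0.193, 0.001], [0.001, 0.0, -1.0]]
force: [-0.6, 0.4, -1.1]
gripper_width: 0.705
```

```bash
python3 -m creep '[{"ax":0,"ay":0,"az":0,"x":0,"y":0,"z":-0.06,"hand":1},{"ax":0,"ay":0,"az":0,"x":0,"y":0,"z":-0.13,"hand":1},{"ax":0,"ay":0,"az":0,"x":0,"y":0,"z":-0.18,"hand":1},{"ax":0,"ay":0,"az":0,"x":0,"y":0,"z":-0.2,"hand":1},{"ax":0,"ay":0,"az":0,"x":0,"y":0,"z":-0.204,"hand":1},{"ax":0,"ay":0,"az":0,"x":0,"y":0,"z":-0.204,"hand":1},{"ax":0,"ay":0,"az":0,"x":0,"y":0,"z":-0.204,"hand":1}]'
```

```text
time: 22.8
position: [0.433, -0.0908, 0.0462]
eef_rot: [[-0.193, 0.981, 0.002], [0.981, 0.193, -0.0], [-0.001, 0.002, -1.0]]
force: [-0.2, -0.0, -1.2]
gripper_width: 0.708
```

```bash
python3 -m creep '[{"ax":0,"ay":0,"az":0,"x":0,"y":0,"z":0,"hand":-1},{"ax":0,"ay":0,"az":0,"x":0,"y":0,"z":0,"hand":-1},{"ax":0,"ay":0,"az":0,"x":0,"y":0,"z":0,"hand":-1},{"ax":0,"ay":0,"az":0,"x":0,"y":0,"z":0,"hand":-1},{"ax":0,"ay":0,"az":0,"x":0,"y":0,"z":0,"hand":-1},{"ax":0,"ay":0,"az":0,"x":0,"y":0,"z":0.08,"hand":-1},{"ax":0,"ay":0,"az":0,"x":0,"y":0,"z":0.16,"hand":-1},{"ax":0,"ay":0,"az":0,"x":0,"y":0,"z":0.24,"hand":-1}]'
python3 -m creep '[{"ax":0,"ay":0,"az":0,"x":0,"y":0,"z":0.1,"hand":-1},{"ax":0,"ay":0,"az":0,"x":0,"y":0.05,"z":0.2,"hand":-1},{"ax":0,"ay":0,"az":0,"x":0,"y":0.14,"z":0.2,"hand":-1},{"ax":0,"ay":0,"az":0,"x":0,"y":0.22,"z":0.2,"hand":-1},{"ax":0,"ay":0,"az":0,"x":0,"y":0.3,"z":0.2,"hand":-1},{"ax":0,"ay":0,"az":0,"x":0,"y":0.3,"z":0.2,"hand":-1},{"ax":0,"ay":0,"az":0,"x":0,"y":0.3,"z":0.2,"hand":-1}]'
python3 - <<'E'
from h import *
p,d,c=snap('wrist','w7')
p,d,c=snap('top','t7')
cv2.imwrite('pics/t7c.png',cv2.resize(p[165:235,255:485,::-1],None,fx=3.4,fy=3.4,interpolation=cv2.INTER_CUBIC))
p,d,c=snap('scene','s7')
cv2.imwrite('pics/s7c.png',cv2.resize(p[115:240,250:445,::-1],None,fx=4,fy=4,interpolation=cv2.INTER_CUBIC))
E
```

```text
time: 23.6
position: [0.4317, -0.0906, 0.1663]
eef_rot: [[-0.193, 0.981, -0.001], [0.981, 0.193, 0.001], [0.001, -0.001, -1.0]]
force: [1.1, -1.1, 0.6]
gripper_width: 0.999
time: 24.3
position: [0.4318, 0.0595, 0.2651]
eef_rot: [[-0.195, 0.981, -0.0], [0.981, 0.195, -0.0], [-0.0, -0.0, -1.0]]
force: [0.5, 0.1, -0.2]
gripper_width: 1.002
```

View pics/w7.png

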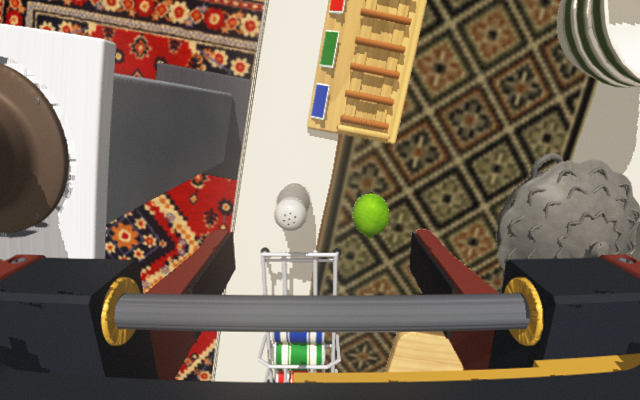

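View pics/t7c.png

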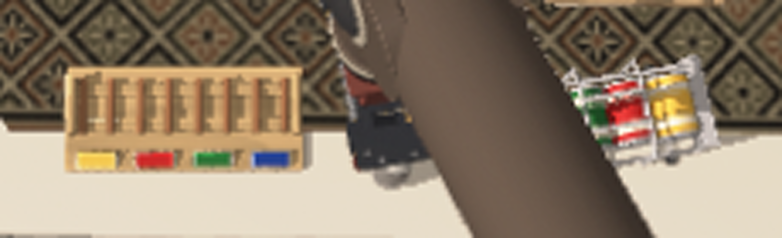

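View pics/s7c.png

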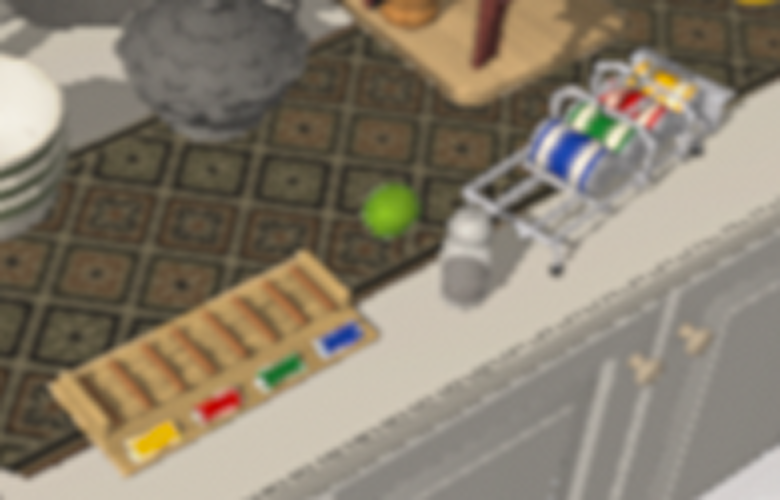

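The order from the stop is yellow, red, green, blue. Now I'll check the gaps and that they're at rest.

```bash
python3 -m creep '[{"ax":0,"ay":0,"az":0,"x":0,"y":0.1,"z":0,"hand":-1},{"ax":0,"ay":0,"az":0,"x":0,"y":0.2,"z":0,"hand":-1},{"ax":0,"ay":0,"az":0,"x":0,"y":0.3,"z":0,"hand":-1},{"ax":0,"ay":0,"az":0,"x":0,"y":0.4,"z":0,"hand":-1},{"ax":0,"ay":0,"az":0,"x":0,"y":0.4,"z":0,"hand":-1},{"ax":0,"ay":0,"az":0,"x":0,"y":0.4,"z":0,"hand":-1},{"ax":0,"ay":0,"az":0,"x":0,"y":0.4,"z":0,"hand":-1}]' | head -2
python3 - <<'E'
from h import *
from scipy.optimize import least_squares
p,d,c=snap('top','t8'); snap('scene','s8')
cv2.imwrite('pics/t8c.png',cv2.resize(p[170:230,375:480,::-1],None,fx=7,fy=7,interpolation=cv2.INTER_CUBIC))
t=np.radians(11); ex=np.array([np.cos(t),np.sin(t)]); ey=np.array([-np.sin(t),np.cos(t)])
O=np.array([.432,-.091])-.08*ey
R={'yellow':((18,110,80),(32,255,255)),'red':((0,140,70),(8,255,255)),'green':((45,90,30),(85,255,255)),'blue':((105,90,40),(125,255,255))}
for f,box in (('s7',(345,115,450,185)),('s8',(345,115,450,185)),('t8',(380,175,475,225))):
    p,d,K,k1,V=load(f); hsv=cv2.cvtColor(p,cv2.COLOR_RGB2HSV)
    for n,(lo,hi) in R.items():
        m=cv2.inRange(hsv,lo,hi); vs,us=np.nonzero(m)
        W=np.array([atdepth(u,v,d[v,u],K,k1,V) for u,v in zip(us,vs) if box[0]<u<box[2] and box[1]<v<box[3]])
        if len(W)<10: print(f,n,len(W)); continue
        q=np.c_[(W[:,:2]-O)@ex,(W[:,:2]-O)@ey,W[:,2]]; q=q[(abs(q[:,0])<.035)&(q[:,2]>.03)]
        s=least_squares(lambda k:np.hypot(q[:,1]-k[0],q[:,2]-(.047+.1*k[0]))-.023,[q[:,1].mean()],loss='soft_l1',f_scale=.002).x
        print(f,n,len(q),'y',np.round(s*1000,1),'x range',np.round(np.percentile(q[:,0],[2,98])*1000,1))
E
```

```text
time: 25.15
position: [0.4328, 0.2569, 0.2647]
s7 yellow 44 y [-98.4] x range [-27.   26.3]
s7 red 14 y [-46.7] x range [-1.7 10.7]
s7 green 27 y [-8.7] x range [-7.7  8.8]
s7 blue 63 y [38.] x range [-8.8 11. ]
s8 yellow 39 y [-98.1] x range [-26.6  25.4]
s8 red 18 y [-50.9] x range [-1.7 11.4]
s8 green 27 y [-6.9] x range [-7.8  7.7]
s8 blue 63 y [39.] x range [-20.4  10.1]
t8 yellow 145 y [-99.4] x range [-26.9  28.5]
t8 red 88 y [-52.4] x range [-25.   27.8]
t8 green 78 y [-4.5] x range [-24.7  27.5]
t8 blue 89 y [42.] x range [-24.   27.6]
```

View pics/t8c.png

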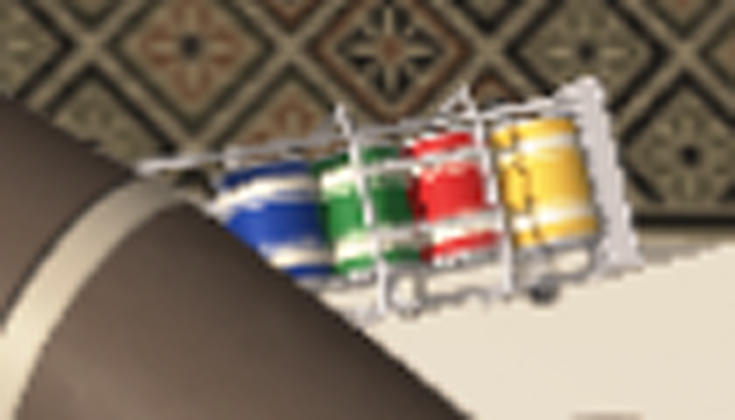

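The tin centres measure -99, -52, -5 and 42 mm along the lane. In contact with the stop and each other they should be at -97, -51, -5 and 41, so they match within the measuring error. Handing in.

```bash
python3 -c "
from workcell import env
s=env.sense();print(s['time'],s['force'],abs(s['qvel']).max());print(env.close_job())"
```

```text
25.25 [-0.35499346 -0.49870511  0.78913933] 0.2969757882381757
the job is handed in; nothing more can be done
None
```

All four tins are in the dispenser in the tray's order. Yellow lies against the stop, then red, green and blue, all lying across the lane. The job was handed in at about 25 s with the gripper well clear.

- **Position:** The last top view put the tin centres at y = -99, -52, -5 and 42 mm. Touching the stop and one another, they should be at -97, -51, -5 and 41 mm. That agrees within the roughly 2 mm calibration error.
- **At rest:** Two scene pictures about 0.9 s apart put the tins within 1 to 4 mm of the same places. The largest difference was red, which had only 14–18 usable pixels between the wires, so I take it as measuring noise.
- **Forces:** The reported forces were 5 N or less whenever I read them.
- **Moves:** The first move command was refused because two fields were missing from its rows, so nothing moved. No later checks failed.

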